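Slide out the fume extractor's filter with the pin tool

TASK

Take the orange-handled pin tool out of the red stand and, with its pin and not with the fingers, press down the red release button sunk in the white filter slide of the fume extractor. Keep the button held down with the pin while you push the slide out of the extractor towards the robot as far as it goes, then hang the tool back upright in the same hole of the stand and let go.

Things in the scene. Friction and masses are not known exactly. Their poses are not given: they have to be found in the camera images.
- pin_grip (a point): Pin tool with the ORANGE handle (blue and green ones are not needed), hanging upright in the stand. Point: middle of the round handle, 18 mm across, 60 mm long; z up along the tool. Steel collar, 36 mm across, 6 mm thick, from 30 to 36 mm below the point, rests on the stand; then a pin 8 mm across, 50 mm long, tip 86 mm below the point. 60 g. At the start x, y are parallel to the stand's.
- stand: Red tool stand, fixed, origin under its centre. Plate 70 mm (x) by 200 mm (y), top 65 mm above the table, with three 26 mm square through holes 60 mm apart in a row along y (at y = -60, 0, 60 mm), one tool in each, the order varies; their tops are 131 mm above the table, so carry the pin tip higher than that near them. Closing the fingers along the stand's x keeps clear of the neighbours.
- button_top (a point): Middle of the top of the red release button, 25 mm square, in a 26 mm square yellow-rimmed recess in the top of the white filter slide; z up. It starts 14 mm below the slide's top, which is 83 mm above the table. It moves with the slide, whose way out is this point's -x axis, roughly towards the robot. Grey extractor, fixed: 220 mm long (x), 170 wide, 83 high; slide 112 wide.
- release (a joint): How far the red button is pressed down into the slide, m: 0 up, 0.010 fully down. Spring: 3 N to start, 6 N at the bottom; it comes back up when let go. Pressed more than 5 mm it frees the slide.
- filter_slide (a joint): How far the white filter slide has come out, m: 0 home and latched, 0.060 at its stop. Freed, it slides with about 2 to 3 N and stays where it is left. The pin, while it holds the button down, carries it along by friction on the button and by bearing on the wall of the recess (9 mm of play all round a centred pin).
Things that resemble listed ones, but are neither listed nor needed, are in the scene too. What is meant by the part that bears pin_grip is not pink, and is the smaller of those in its own colour.

How it is judged:
By the outcome, as a careful person would: the job done as asked, in the order asked, and still so for the second after the job is handed in, with the robot touching nothing.
It also fails if it takes over 45 s, if anything falls off the work surface, if the arm or the gripper's body presses on something with over 40 N, if the wrist force passes 120 N, or if a joint passes its speed limit or range.

ROBOT

A 6-joint arm with a two-finger parallel gripper is mounted at the origin on the work surface. World frame = base frame: x ahead of the robot, y to its left, z up, the work surface at z = 0. Lengths are in mm, angles in degrees, forces in N, time in s.
With the tool pointing down it reaches from about 350 to 850 mm from the base axis. Payload 8.1 kg.
Tool frame: the origin (TCP) lies at the very end of the fingers, on their centre line; the grasp point (between the pads) lies 19 mm behind it; z points along the fingers, y is the direction in which the jaws open and shut (so a half turn about z gives the same grasp; the last joint's range is limited). The gripper opens to 85 mm and grips with 20 to 120 N. Pads are 22 mm wide; open, the fingers measure 114 mm over their backs; the gripper's body (76 mm by 85 mm) begins 54 mm behind the grasp point. The pads swing forward as they close: fully open they stand 13 mm farther back than shut.
Start: joints at [-71.872, 7.471, 85.268, -0, 87.261, -4.893], TCP at [234.665, -552.211, 231.292] pointing down, gripper open.
Joint ranges: [-169.43, 169.43], [-51.17, 129.36], [1.28, 143.12], [-76.62, 256.62], [0, 156.53], [-152.29, 152.29]. Speed limits (degrees/s): [136.94, 136.94, 159.86, 180, 180, 180].

INTERFACE

Orientations are given as [roll, pitch, yaw] about the fixed x, y, z axes, in that order (R = Rz(yaw) Ry(pitch) Rx(roll)).
In Python, from bench import r, eyes gives the robot as it stands. The module is installed in compiled form; this text tells all that it offers.
- The arm moves only by the tool play_rows, never from a script. Its argument "deltas" is a list of rows, each a list of 3 entries, a list of its own where there are three numbers: the shift along the tool's x, y, z in m, then the turn, a rotation vector about the tool's x, y, z in rad, then the closure, from 0 (fully open) to 1 (shut). A call has 1 to 8 rows; each row shifts and turns the pose as measured when the row begins, along the tool's axes as they then stand; what a row does not reach is not made up. A row lasts 1/8 s, in which the tool goes at most 62.5 mm and 10.7 degrees, less where a joint would pass 70% of its speed; a pose out of reach is approached as far as the arm can. A call with a gripper value outside its range is refused whole. The fingers move at their own pace and stop on an object; "force" is the grip in N (left out, the last holds). Time passes only in rows, so rows that do not move let the fingers close. It gives the time, the measured TCP pose, the force and the opening at its end, in the units of the state.
- r.sense(): the state, without advancing time (a new reading comes with each control period).
- eyes.snapshot(name): name is "side" or "top" or "wrist"; returns the picture (480x640x3 uint8, red, green, blue); there is no depth.
- eyes.get_calibration(name): a dict with "mtx" (3x3 intrinsics, pixels), "D" ([k1, k2, p1, p2, k3] as OpenCV has them; the pictures are not rectified), "R" (3x3) and "t" (3): a world point X has camera coordinates R X + t; the wrist camera has in their place "T_tool_cam" (4x4, takes a point from camera to tool coordinates, whose origin is the TCP and whose axes are the flange's). Camera axes: x right, y down, z forward; pixel columns grow to the right and rows downward; lengths in mm; the calibration is good to about 2 mm. A picture is of the moment at which its call begins: read the wrist's pose just before it. get_calibration takes no time and is no camera call.
- r.hand_in(): hands the job in, once; it reports no verdict.
The state is a dict: "time": time; "joint_pos": joint angles; "qd": joint speeds; "joint_efforts": joint torques, N m; "tool_pos": TCP position; "tcp_rot": TCP orientation; "ft_force": force on the tool from outside, world axes, zero at the start; "wrist_torque": the same for the moment, N m; "finger_gap": finger opening in mm.
Only numpy, scipy, OpenCV 4.12 (cv2) and the standard library are available. Lean on these libraries where they do the work, as an engineer would, in place of code of your own. Each camera call takes 0.05 s, during which the arm holds its last target. There are 200 camera calls.

## Working session

There is one attempt and no reset: what is moved stays moved. The work goes in short steps, Python scripts to look and compute and a tool call to move; the robot and the scene stay as the last step left them, time stands still between calls to the robot, and variables do not carry over. Pictures are saved under pics/ and viewed, about 8 in all and at most 12, crops included, and the job is handed in when it is done.

Besides the shell and the picture viewer there is one more tool, called by a JSON object that holds its "op" and its "data". play_rows: Moves the arm, as the interface text tells. Its arguments: {"type":"object","properties":{"deltas":{"type":"array"},"force":{"type":"number"}},"required":["deltas"]}

```bash
mkdir -p pics; python3 - <<'E'
from bench import r, eyes
import cv2,numpy as np
s=r.sense();print({k:np.round(v,3).tolist() for k,v in s.items()})
for n in("side","top","wrist"):
    im=eyes.snapshot(n);cv2.imwrite(f"pics/{n}0.png",im[:,:,::-1])
    c=eyes.get_calibration(n);print(n,{k:np.round(v,3).tolist() for k,v in c.items()})
E
```

```text
{'time': 0.0, 'joint_pos': [-71.871, 7.517, 85.33, -0.002, 87.262, -4.892], 'qd': [-0.06, 0.116, -0.084, 0.07, -0.05, 0.019], 'joint_efforts': [0.003, -56.94, -50.055, -0.0, 0.015, 0.0], 'tool_pos': [234.485, -551.674, 230.221], 'tcp_rot': [-179.891, -0.007, 23.021], 'ft_force': [0.006, 0.149, -0.325], 'wrist_torque': [-0.007, 0.002, 0.02], 'finger_gap': 85.446}
side {'mtx': [[534.684, 0.0, 323.768], [0.0, 534.684, 245.575], [0.0, 0.0, 1.0]], 'D': [-0.056, 0.0, 0.0, 0.0, 0.0], 'R': [[-0.991, -0.133, -0.01], [-0.067, 0.555, -0.829], [0.116, -0.821, -0.559]], 't': [575.69, 57.682, 937.104]}
top {'mtx': [[522.717, 0.0, 322.782], [0.0, 522.717, 239.831], [0.0, 0.0, 1.0]], 'D': [0.013, 0.0, 0.0, 0.0, 0.0], 'R': [[0.025, -1.0, 0.001], [-0.995, -0.025, -0.092], [0.092, 0.001, -0.996]], 't': [88.199, 575.686, 1085.364]}
wrist {'mtx': [[369.079, 0.0, 324.757], [0.0, 369.079, 238.789], [0.0, 0.0, 1.0]], 'D': [-0.063, 0.0, 0.0, 0.0, 0.0], 'T_tool_cam': [[-0.0, -0.949, -0.315, 80.847], [1.0, -0.0, -0.0, 0.223], [0.0, -0.315, 0.949, -143.508], [0.0, 0.0, 0.0, 1.0]]}
```

View pics/top0.png

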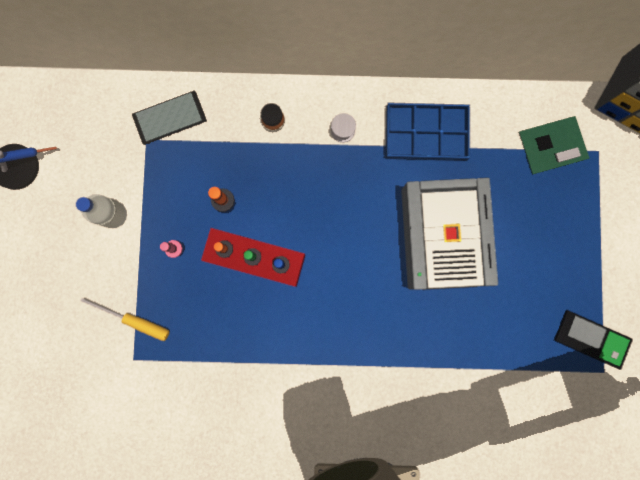

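View pics/side0.png

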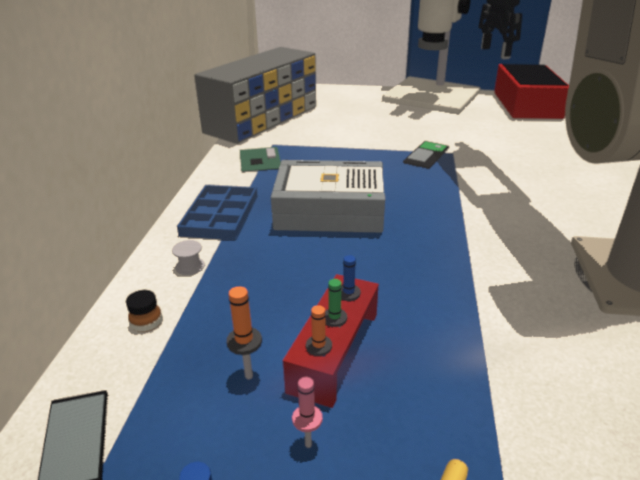

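The top view shows the red stand at about (253,257), with orange, green and blue tools in it at (223,247), (250,256) and (280,264). The extractor is at (450,235), with the button at (452,233).

Things that could be taken for the pin tool:
- Orange in the stand, top (223,247), side (318,330).
- Larger orange one standing free, top (216,193), side (241,315).
- Pink one, top (170,247), side (306,400).

I choose the smaller orange one, in the stand.

```bash
cat > h.py <<'E'
from bench import r, eyes
import cv2,numpy as np
from scipy.spatial.transform import Rotation as Ro
def cam(n):
    c=eyes.get_calibration(n)
    if n=="wrist":
        s=r.sense();Rt=Ro.from_euler('xyz',s['tcp_rot'],degrees=True).as_matrix();T=np.array(c['T_tool_cam'])
        Rwc=Rt@T[:3,:3];o=np.array(s['tool_pos'])+Rt@T[:3,3]
    else:
        R=np.array(c['R']);Rwc=R.T;o=-R.T@np.array(c['t'])
    return np.array(c['mtx']),np.array(c['D']),Rwc,o
def plane(C,px,z):
    K,D,R,o=C
    p=cv2.undistortPoints(np.array(px,float).reshape(-1,1,2),K,D).reshape(-1,2)
    d=np.c_[p,np.ones(len(p))]@R.T
    return (o+d*((z-o[2])/d[:,2])[:,None])
def proj(C,X):
    K,D,R,o=C
    return cv2.projectPoints((np.array(X,float).reshape(-1,3)-o)@R,np.zeros(3),np.zeros(3),K,D)[0].reshape(-1,2)
def blobs(im,lo,hi,amin=30):
    m=cv2.inRange(cv2.cvtColor(im,cv2.COLOR_RGB2HSV),lo,hi)
    return [c for c in cv2.findContours(m,cv2.RETR_EXTERNAL,cv2.CHAIN_APPROX_NONE)[0] if cv2.contourArea(c)>amin]
E
python3 - <<'E'
from h import *
im=cv2.imread('pics/top0.png')[:,:,::-1].copy();C=cam('top')
print('cam',C[3])
for nm,lo,hi,z in(('red',(0,200,90),(4,255,255),65),('orange',(5,180,120),(17,255,255),131),('yellow',(20,150,150),(32,255,255),83),('white',(0,0,215),(179,40,255),83)):
    for c in blobs(im,lo,hi):
        a=cv2.minAreaRect(c);b=plane(C,cv2.boxPoints(a),z)
        print(nm,np.round(a[0]),cv2.contourArea(c),np.round(b[:,:2]).tolist(),'mid',np.round(b.mean(0)[:2],1))
        if nm=='red': 
            d=b-np.roll(b,-1,0);print(np.round(np.linalg.norm(d,axis=1)),np.round(np.degrees(np.arctan2(d[:,1],d[:,0])),1))
o=np.hstack([cv2.resize(im[170:300,150:310],None,fx=2.4,fy=2.4,interpolation=2),cv2.resize(im[170:300,390:510],None,fx=2.4,fy=2.4,interpolation=2)])
cv2.imwrite('pics/crop1.png',o[:,:,::-1])
E
```

```text
cam [ 470.61721102  101.56322086 1133.7606059 ]
red [263. 269.] 69.5 [[500.0, 253.0], [525.0, 248.0], [513.0, 192.0], [488.0, 198.0]] mid [506.5 222.8]
[26. 57. 26. 57.] [ 168.1   77.4  -12.2 -102.5]
red [273. 250.] 120.0 [[557.0, 241.0], [580.0, 184.0], [537.0, 167.0], [515.0, 224.0]] mid [547. 204.]
[62. 46. 62. 46.] [ 111.6   21.7  -68.5 -158. ]
red [237. 252.] 337.5 [[517.0, 318.0], [579.0, 305.0], [562.0, 236.0], [501.0, 250.0]] mid [539.8 277.4]
[63. 70. 63. 70.] [ 167.5   76.5  -12.8 -103.4]
red [216. 238.] 35.5 [[568.0, 339.0], [582.0, 313.0], [569.0, 306.0], [555.0, 332.0]] mid [568.6 322.7]
[30. 15. 30. 15.] [ 118.4   28.7  -61.6 -151.2]
orange [218. 246.] 58.0 [[554.0, 312.0], [555.0, 296.0], [537.0, 296.0], [537.0, 311.0]] mid [545.6 303.7]
orange [214. 193.] 91.5 [[659.0, 326.0], [660.0, 305.0], [640.0, 304.0], [639.0, 325.0]] mid [649.6 315. ]
yellow [144. 326.] 453.0 [[394.0, 500.0], [414.0, 492.0], [379.0, 405.0], [359.0, 413.0]] mid [386.8 452.2]
white [528. 436.] 9826.0 [[109.0, -93.0], [273.0, -92.0], [285.0, -523.0], [121.0, -517.0]] mid [ 196.9 -306.4]
white [535. 398.] 2316.5 [[283.0, -249.0], [322.0, -370.0], [252.0, -390.0], [213.0, -271.0]] mid [ 267.7 -320.1]
white [452. 239.] 4922.0 [[669.0, -96.0], [679.0, -206.0], [487.0, -219.0], [477.0, -111.0]] mid [ 578.  -158.2]
white [320. 273.] 107122.0 [[910.0, 779.0], [944.0, -543.0], [121.0, -517.0], [91.0, 711.0]] mid [516.6 107.3]
```

View pics/crop1.png

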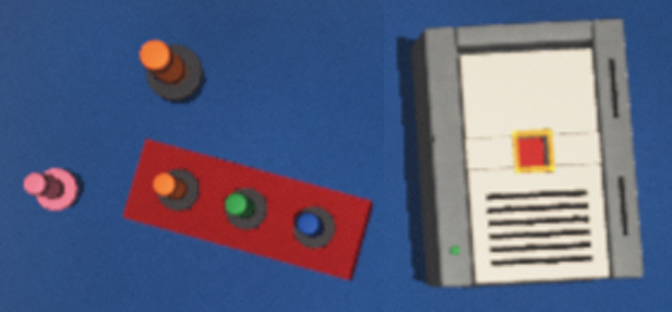

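```bash
cat >> h.py <<'E'
def plan(xyz,rpy,step=0.055,turn=9.):
    s=r.sense();p=np.array(s['tool_pos'])/1e3;q=Ro.from_euler('xyz',s['tcp_rot'],degrees=True)
    g=np.array(xyz,float)/1e3;G=Ro.from_euler('xyz',rpy,degrees=True)
    rv=(q.inv()*G).as_rotvec();d=g-p
    n=int(max(np.ceil(np.linalg.norm(d)/step),np.ceil(np.degrees(np.linalg.norm(rv))/turn),1))
    print('n',n,'pos',np.round(s['tool_pos'],1),'rpy',np.round(s['tcp_rot'],2),'gap',round(s['finger_gap'],1),'t',s['time'],'F',np.round(s['ft_force'],1))
    for i in range(n):
        print(np.round(q.inv().apply(d/n),4).tolist(),np.round(rv/n,4).tolist());q=q*Ro.from_rotvec(rv/n)
E
python3 -c "
from h import *
plan([540,300,260],[180,0,77])"
```

```text
n 17 pos [ 234.5 -551.8  230.5] rpy [-1.7992e+02 -1.0000e-02  2.3020e+01] gap 85.2 t 0.15 F [ 0.3  0.2 -0.5]
[0.0361, -0.0391, -0.0017] [-0.0001, -0.0, -0.0554]
[0.0382, -0.037, -0.0017] [-0.0001, -0.0, -0.0554]
[0.0402, -0.0349, -0.0017] [-0.0001, -0.0, -0.0554]
[0.0421, -0.0326, -0.0017] [-0.0001, -0.0, -0.0554]
[0.0438, -0.0302, -0.0017] [-0.0001, -0.0, -0.0554]
[0.0454, -0.0277, -0.0017] [-0.0001, -0.0, -0.0554]
[0.0469, -0.0252, -0.0017] [-0.0001, -0.0, -0.0554]
[0.0482, -0.0225, -0.0017] [-0.0001, -0.0, -0.0554]
[0.0494, -0.0198, -0.0017] [-0.0001, -0.0, -0.0554]
[0.0504, -0.017, -0.0017] [-0.0001, -0.0, -0.0554]
[0.0513, -0.0142, -0.0017] [-0.0001, -0.0, -0.0554]
[0.052, -0.0114, -0.0017] [-0.0001, -0.0, -0.0554]
[0.0526, -0.0085, -0.0017] [-0.0001, -0.0, -0.0554]
[0.0529, -0.0055, -0.0017] [-0.0001, -0.0, -0.0554]
[0.0532, -0.0026, -0.0017] [-0.0001, -0.0, -0.0554]
[0.0532, 0.0004, -0.0017] [-0.0001, -0.0, -0.0554]
[0.0531, 0.0033, -0.0017] [-0.0001, -0.0, -0.0554]
```

{"op": "play_rows", "data": {"deltas": [[[0.036,-0.039,-0.002],[0,0,-0.055],0],[[0.038,-0.037,-0.002],[0,0,-0.055],0],[[0.04,-0.035,-0.002],[0,0,-0.055],0],[[0.042,-0.033,-0.002],[0,0,-0.055],0],[[0.044,-0.03,-0.002],[0,0,-0.055],0],[[0.045,-0.028,-0.002],[0,0,-0.055],0],[[0.047,-0.025,-0.002],[0,0,-0.055],0],[[0.048,-0.0225,-0.002],[0,0,-0.055],0]]}}

```text
time: 1.15
tool_pos: [377.1, -140.6, 244.4]
tcp_rot: [-179.7, -0.2, 48.6]
ft_force: [1.2, 0.2, 0.0]
finger_gap: 85.7
```

```bash
python3 -c "
from h import *
plan([540,300,260],[180,0,77])"
```

```text
n 9 pos [ 377.1 -140.6  244.4] rpy [-179.7    -0.2    48.62] gap 85.7 t 1.15 F [1.2 0.2 0. ]
[0.0487, -0.0188, -0.0015] [-0.0005, -0.0005, -0.055]
[0.0497, -0.0161, -0.0015] [-0.0005, -0.0005, -0.055]
[0.0505, -0.0133, -0.0015] [-0.0005, -0.0005, -0.055]
[0.0511, -0.0105, -0.0016] [-0.0005, -0.0005, -0.055]
[0.0516, -0.0077, -0.0016] [-0.0005, -0.0005, -0.055]
[0.052, -0.0048, -0.0016] [-0.0005, -0.0005, -0.055]
[0.0522, -0.002, -0.0017] [-0.0005, -0.0005, -0.055]
[0.0522, 0.0009, -0.0017] [-0.0005, -0.0005, -0.055]
[0.0521, 0.0038, -0.0017] [-0.0005, -0.0005, -0.055]
```

Tracks well.

{"op": "play_rows", "data": {"deltas": [[[0.049,-0.019,-0.002],[0,0,-0.062],0],[[0.05,-0.016,-0.002],[0,0,-0.062],0],[[0.05,-0.013,-0.002],[0,0,-0.062],0],[[0.051,-0.01,-0.002],[0,0,-0.062],0],[[0.052,-0.007,-0.002],[0,0,-0.062],0],[[0.052,-0.004,-0.002],[0,0,-0.062],0],[[0.053,0,-0.002],[0,0,-0.062],0],[[0.053,0.003,-0.002],[0,0,-0.062],0]]}}

```text
time: 2.15
tool_pos: [517.6, 269.4, 262.2]
tcp_rot: [-180.0, -0.3, 78.0]
ft_force: [0.5, -0.3, 0.2]
finger_gap: 85.4
```

{"op": "play_rows", "data": {"deltas": [[[0.045,0.005,0],[0,0,0],0],[[0,0,0],[0,0,0],0],[[0,0,0],[0,0,0],0]]}}

```text
time: 2.52
tool_pos: [531.3, 316.9, 259.9]
tcp_rot: [-179.8, -0.1, 78.4]
ft_force: [-0.6, -0.1, -0.4]
finger_gap: 85.6
```

```bash
python3 - <<'E'
from h import *
plan([540,300,260],[180,0,77])
C=cam('wrist');im=eyes.snapshot('wrist');cv2.imwrite('pics/w1.png',im[:,:,::-1])
for X in([545,304,131],):print(proj(C,X))
for c in blobs(im,(3,150,70),(17,255,255),60):print(cv2.minAreaRect(c),cv2.boundingRect(c))
E
```

```text
n 1 pos [531.3 316.9 259.9] rpy [-1.7979e+02 -1.4000e-01  7.8350e+01] gap 85.6 t 2.525 F [-0.6 -0.1 -0.4]
[-0.0148, 0.0119, -0.0002] [-0.0036, -0.0025, 0.0236]
[[345.96310441 239.5103695 ]]
((346.3529357910156, 230.91177368164062), (39.290767669677734, 23.040882110595703), 75.96376037597656) (336, 211, 25, 40)
((604.822509765625, 224.33595275878906), (24.982194900512695, 46.172027587890625), 31.429563522338867) (589, 207, 39, 42)
((486.7458801269531, 211.70492553710938), (34.31388854980469, 33.929771423339844), 39.80556869506836) (469, 195, 37, 34)
((462.42303466796875, 196.1154022216797), (31.34056282043457, 30.785863876342773), 33.690067291259766) (446, 182, 39, 36)
```

View pics/w1.png

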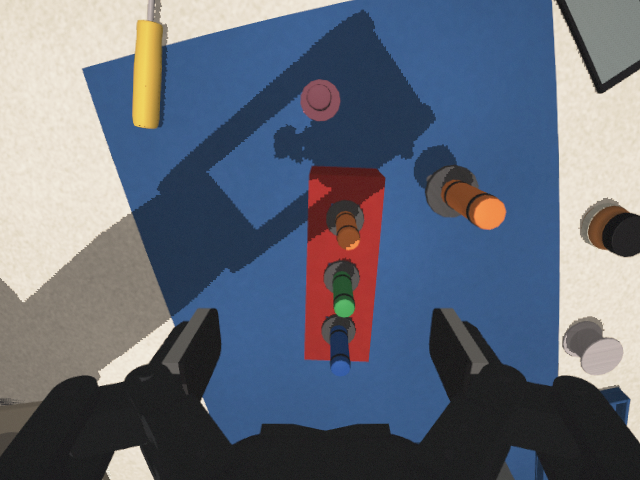

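The wrist view shows the chosen orange tool with its handle top at about (349,239) and collar at (346,219). Green and blue are below it in the image, the big orange one is off to the right, and the pink one is above.

```bash
python3 - <<'E'
from h import *
C=cam('wrist');im=cv2.imread('pics/w1.png')[:,:,::-1].copy()
print('top',plane(C,[(349,239)],131),'collar',plane(C,[(346,219)],71))
m=cv2.inRange(cv2.cvtColor(im,cv2.COLOR_RGB2HSV),(0,150,60),(4,255,255))|cv2.inRange(cv2.cvtColor(im,cv2.COLOR_RGB2HSV),(175,150,60),(179,255,255))
L=[];R=[]
for y in range(190,352,4):
    x=np.flatnonzero(m[y,290:400])+290
    if len(x): L.append((x[0],y));R.append((x[-1]+1,y))
for e in(L,R):
    P=plane(C,e,65)[:,:2];v=cv2.fitLine(P.astype(np.float32),cv2.DIST_HUBER,0,.01,.01).ravel();print(v,np.degrees(np.arctan2(v[1],v[0])))
g=cv2.resize(im[160:300,280:420],None,fx=4,fy=4,interpolation=2);cv2.imwrite('pics/w1c.png',g[:,:,::-1])
for c in blobs(im,(35,100,40),(85,255,255),60):print('green',cv2.boundingRect(c))
E
```

```text
top [[547.29480831 303.80728596 131.        ]] collar [[547.91483664 303.58477786  71.        ]]
[2.4184729e-01 9.7031432e-01 5.0133939e+02 2.6205640e+02] 76.0044
[2.4220875e-01 9.7022414e-01 5.6677789e+02 2.3855597e+02] 75.983055
green (334, 295, 21, 23)
green (333, 271, 20, 28)
```

View pics/w1c.png

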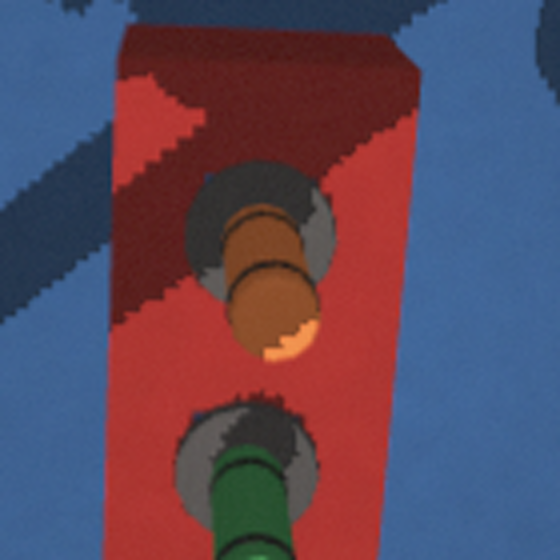

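```bash
python3 - <<'E'
from h import *
C=cam('wrist')
print('big collar',plane(C,[(450,190)],60),'end corner',plane(C,[(384.5,178)],65),'tool',plane(C,[(348.7,238.3)],131))
plan([547.4,303.7,180],[180,0,76])
E
```

```text
big collar [[649.57560395 308.76612081  60.        ]] end corner [[589.79205614 333.13120227  65.        ]] tool [[547.17094543 304.41698025 131.        ]]
n 2 pos [531.2 316.7 259.8] rpy [-1.7979e+02 -1.6000e-01  7.8330e+01] gap 85.4 t 2.575 F [ 0.6  0.3 -0.5]
[-0.0048, 0.0094, 0.0399] [-0.0019, -0.0013, 0.0203]
[-0.0046, 0.0094, 0.0399] [-0.0019, -0.0013, 0.0203]
```

{"op": "play_rows", "data": {"deltas": [[[-0.005,0.009,0.03],[-0.002,0,0.02],0.4],[[-0.005,0.009,0.03],[-0.002,0,0.02],0.4],[[0,0,0],[0,0,0],0.4],[[0,0,0],[0,0,0],0.4]]}}

```text
time: 3.08
tool_pos: [547.5, 299.3, 202.2]
tcp_rot: [179.8, -0.3, 75.7]
ft_force: [0.6, -1.2, 0.3]
finger_gap: 51.5
```

```bash
python3 - <<'E'
from h import *
plan([547.3,303.9,84],[180,0,76],step=.03)
E
```

```text
n 4 pos [547.5 299.3 202.2] rpy [179.8   -0.28  75.74] gap 51.5 t 3.075 F [ 0.6 -1.2  0.3]
[0.0009, -0.0004, 0.0295] [0.0009, -0.0012, -0.0011]
[0.001, -0.0004, 0.0295] [0.0009, -0.0012, -0.0011]
[0.001, -0.0004, 0.0295] [0.0009, -0.0012, -0.0011]
[0.0011, -0.0004, 0.0295] [0.0009, -0.0012, -0.0011]
```

{"op": "play_rows", "data": {"deltas": [[[0.004,0,0.03],[0.001,-0.001,-0.001],0.4],[[0,0,0.03],[0.001,-0.001,-0.001],0.4],[[0,0,0.025],[0.001,-0.001,-0.001],0.4],[[0,0,0.02],[0,0,0],0.4],[[0,0,0],[0,0,0],0.4]]}}

```text
time: 3.7
tool_pos: [553.2, 305.8, 104.9]
tcp_rot: [179.4, -0.6, 76.0]
ft_force: [-0.8, 0.0, -0.3]
finger_gap: 50.7
```

```bash
python3 - <<'E'
from h import *
plan([547.3,303.9,84],[180,0,76],step=.03)
E
```

```text
n 1 pos [553.2 305.8 104.9] rpy [179.36  -0.61  75.97] gap 50.7 t 3.7 F [-0.8  0.  -0.3]
[-0.0035, -0.0055, 0.0208] [0.0111, -0.0107, -0.0006]
```

{"op": "play_rows", "data": {"deltas": [[[-0.0035,-0.0055,0.01],[0.011,-0.011,0],0.4],[[0,0,0],[0,0,0],0.4]]}}

```text
time: 3.95
tool_pos: [548.0, 304.3, 96.8]
tcp_rot: [179.9, -0.1, 76.0]
ft_force: [-0.1, -0.4, -0.9]
finger_gap: 51.3
```

```bash
python3 - <<'E'
from h import *
plan([547.3,303.9,84],[180,0,76],step=.03)
E
```

```text
n 1 pos [548.  304.3  96.8] rpy [ 1.7989e+02 -6.0000e-02  7.5960e+01] gap 51.3 t 3.95 F [-0.1 -0.4 -0.9]
[-0.0005, -0.0006, 0.0128] [0.0019, -0.001, -0.0006]
```

{"op": "play_rows", "data": {"deltas": [[[-0.0005,-0.0005,0.013],[0.002,-0.001,0],0.4],[[0,0,0],[0,0,0],0.4],[[0,0,0],[0,0,0],0.4]], "force": 80}}

```text
time: 4.32
tool_pos: [548.2, 304.3, 84.2]
tcp_rot: [179.9, -0.1, 76.0]
ft_force: [-0.5, 0.2, -0.1]
finger_gap: 51.1
```

```bash
python3 - <<'E'
from h import *
plan([547.3,303.9,84],[180,0,76],step=.03)
E
```

```text
n 1 pos [548.2 304.3  84.2] rpy [ 1.7991e+02 -8.0000e-02  7.5970e+01] gap 51.1 t 4.325 F [-0.5  0.2 -0.1]
[-0.0006, -0.0008, 0.0002] [0.0015, -0.0014, -0.0006]
```

{"op": "play_rows", "data": {"deltas": [[[0,0,0],[0,0,0],1],[[0,0,0],[0,0,0],1],[[0,0,0],[0,0,0],1],[[0,0,0],[0,0,0],1]], "force": 80}}

```text
time: 4.82
tool_pos: [548.6, 304.4, 84.8]
tcp_rot: [179.9, -0.1, 76.0]
ft_force: [-0.3, -0.3, -0.9]
finger_gap: 16.1
```

{"op": "play_rows", "data": {"deltas": [[[0,0,-0.01],[0,0,0],1],[[0,0,-0.03],[0,0,0],1],[[0,0,-0.04],[0,0,0],1],[[0,0,-0.04],[0,0,0],1],[[0,0,-0.04],[0,0,0],1],[[0,0,0],[0,0,0],1],[[0,0,0],[0,0,0],1]]}}

```text
time: 5.7
tool_pos: [547.5, 304.0, 252.6]
tcp_rot: [179.9, -0.1, 76.0]
ft_force: [-0.3, 0.3, -1.1]
finger_gap: 16.1
```

```bash
python3 - <<'E'
from h import *
plan([620,-100,235],[180,0,76],step=.05)
s=r.sense();tp=np.array(s['tool_pos'])
im=eyes.snapshot('side');cv2.imwrite('pics/s2.png',cv2.resize(im[60:400,120:520],None,fx=2,fy=2,interpolation=2)[:380*2,:, ::-1][:600])
C=cam('side');print(tp,'tip proj',proj(C,tp-[0,0,69.8]))
E
```

```text
n 9 pos [547.5 304.  252.6] rpy [ 1.7987e+02 -1.1000e-01  7.5960e+01] gap 16.1 t 5.7 F [-0.3  0.3 -1.1]
[-0.0416, 0.0187, 0.0019] [0.0003, -0.0002, -0.0001]
[-0.0416, 0.0187, 0.0019] [0.0003, -0.0002, -0.0001]
[-0.0416, 0.0187, 0.0019] [0.0003, -0.0002, -0.0001]
[-0.0416, 0.0187, 0.0019] [0.0003, -0.0002, -0.0001]
[-0.0416, 0.0187, 0.0019] [0.0003, -0.0002, -0.0001]
[-0.0416, 0.0187, 0.0019] [0.0003, -0.0002, -0.0001]
[-0.0416, 0.0187, 0.0019] [0.0003, -0.0002, -0.0001]
[-0.0416, 0.0187, 0.0019] [0.0003, -0.0002, -0.0001]
[-0.0416, 0.0187, 0.0019] [0.0003, -0.0002, -0.0001]
[547.54063992 303.96102022 252.5583231 ] tip proj [[316.12768369 277.2140394 ]]
```

View pics/s2.png

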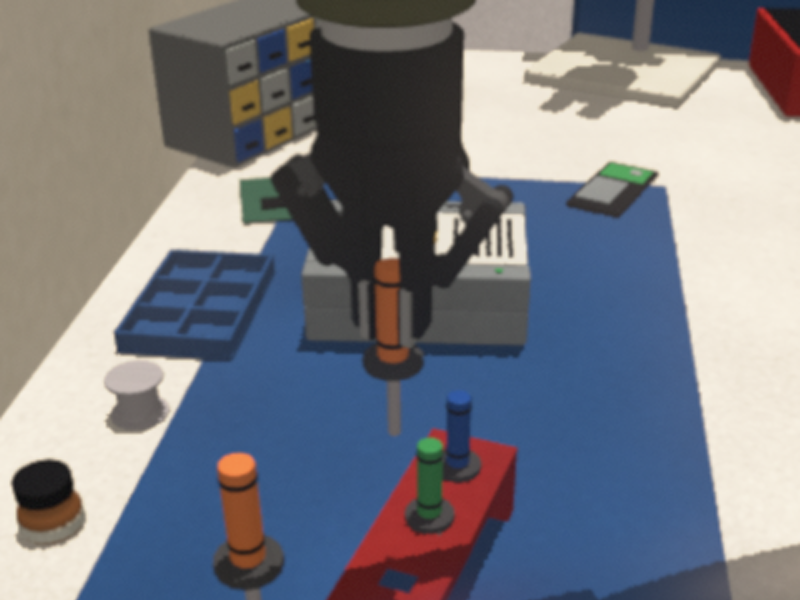

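The tool is held upright, and the tip in the side view at (317,277) matches the predicted (316,277). Next I locate the button.

```bash
python3 - <<'E'
from h import *
for n,roi in(('top',(435,215,470,250)),('side',(312,168,345,188))):
    im=cv2.imread(f'pics/{n}0.png')[:,:,::-1].copy();C=cam(n);x0,y0,x1,y1=roi
    hsv=cv2.cvtColor(im,cv2.COLOR_RGB2HSV)[y0:y1,x0:x1]
    m=cv2.inRange(hsv,(0,130,80),(35,255,255))
    y,x=np.nonzero(m);c=np.array([[x.min()+x.max()+1,y.min()+y.max()+1]])/2+[x0-.5,y0-.5]
    print(n,c,len(x),plane(C,c,83))
    if n=='top':
        q=cv2.minAreaRect(np.c_[x,y].astype(np.int32));print(q, plane(C,[np.array(q[0])+[x0,y0]],83))
        # slide side edges: white extent per row
        H=cv2.cvtColor(im,cv2.COLOR_RGB2HSV);L=[];R=[]
        for yy in list(range(198,222,2))+list(range(250,284,4)):
            w=np.flatnonzero(cv2.inRange(H[yy:yy+1,412:492],(0,0,190),(40,70,255))[0])+412
            L.append((w[0]-.5,yy));R.append((w[-1]+.5,yy))
        for e in(L,R):
            P=plane(C,e,83)[:,:2].astype(np.float32);v=cv2.fitLine(P,cv2.DIST_HUBER,0,.01,.01).ravel();print(v,np.degrees(np.arctan(v[1]/v[0])))
E
```

```text
top [[452.  232.5]] 252 [[ 589.51702856 -158.00378914   83.        ]]
((16.811477661132812, 17.926227569580078), (17.20178985595703, 15.753219604492188), 84.80557250976562) [[ 588.6412611  -157.62559187   83.        ]]
[ 9.9709558e-01  7.6160334e-02  5.8646393e+02 -1.0201001e+02] 4.367895
[ 9.9678034e-01  8.0181152e-02  6.2378107e+02 -2.0987549e+02] 4.598978
side [[329.  177.5]] 21 [[ 590.77943209 -159.29098197   83.        ]]
```

{"op": "play_rows", "data": {"deltas": [[[-0.042,0.019,0],[0,0,0],1],[[-0.042,0.019,0],[0,0,0],1],[[-0.042,0.019,0],[0,0,0],1],[[-0.042,0.019,0],[0,0,0],1],[[-0.042,0.019,0],[0,0,0],1],[[-0.042,0.019,0],[0,0,0],1],[[-0.042,0.019,0],[0,0,0],1],[[-0.042,0.019,0],[0,0,0],1]]}}

```text
time: 6.75
tool_pos: [609.7, -66.1, 238.9]
tcp_rot: [-179.1, 0.1, 76.4]
ft_force: [-0.3, -0.7, -0.2]
finger_gap: 16.5
```

```bash
python3 - <<'E'
from h import *
plan([589.5,-157.8,185],[180,0,76],step=.05)
E
```

```text
n 3 pos [609.7 -66.1 238.9] rpy [-1.7909e+02  1.4000e-01  7.6360e+01] gap 16.5 t 6.75 F [-0.3 -0.7 -0.2]
[-0.0312, 0.001, 0.018] [-0.0053, 0.0008, 0.0021]
[-0.0313, 0.0009, 0.018] [-0.0053, 0.0008, 0.0021]
[-0.0313, 0.0009, 0.018] [-0.0053, 0.0008, 0.0021]
```

{"op": "play_rows", "data": {"deltas": [[[-0.03,0.001,0.015],[-0.005,0,0.002],1],[[-0.03,0.001,0.015],[-0.005,0,0.002],1],[[-0.03,0.001,0.015],[-0.005,0,0.002],1],[[0,0,0],[0,0,0],1],[[0,0,0],[0,0,0],1]]}}

```text
time: 7.38
tool_pos: [586.0, -159.5, 185.0]
tcp_rot: [-179.3, 0.1, 75.7]
ft_force: [-0.1, 0.4, -0.5]
finger_gap: 16.2
```

```bash
python3 - <<'E'
from h import *
plan([589.5,-157.8,160],[180,0,76],step=.05)
C=cam('wrist');im=eyes.snapshot('wrist');cv2.imwrite('pics/w3.png',im[:,:,::-1])
print(proj(C,[[589.5,-157.8,83],[589.5,-157.8,69]]))
E
```

```text
n 1 pos [ 586.  -159.5  185. ] rpy [-1.793e+02  1.100e-01  7.570e+01] gap 16.2 t 7.375 F [-0.1  0.4 -0.5]
[0.0026, 0.0033, 0.0249] [-0.0122, 0.0019, -0.0052]
[[330.77499456 234.16598847]
 [330.73726861 228.36108987]]
```

View pics/w3.png

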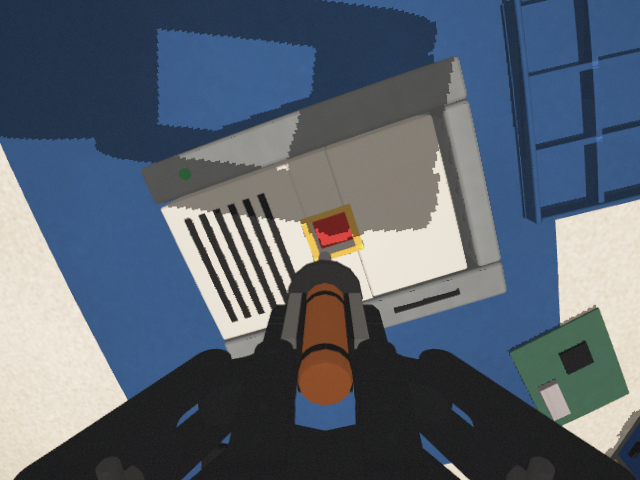

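The rim centre is at about (333,233), against (331,234) predicted from the top view. They agree within 2 mm.

{"op": "play_rows", "data": {"deltas": [[[0.0015,0.0015,0.012],[-0.012,0.002,-0.005],1],[[0,0,0.008],[0,0,0],1],[[0,0,0],[0,0,0],1]]}}

```text
time: 7.8
tool_pos: [588.4, -156.0, 163.7]
tcp_rot: [180.0, -0.0, 76.2]
ft_force: [0.2, -0.4, -0.0]
finger_gap: 16.5
```

```bash
python3 - <<'E'
from h import *
print(plane(cam('wrist'),[(333,233)],83),'(pose changed, ignore)')
plan([587.5,-158.2,145],[180,0,76],step=.05)
E
```

```text
[[ 596.05280399 -147.35802081   83.        ]] (pose changed, ignore)
n 1 pos [ 588.4 -156.   163.7] rpy [ 1.7995e+02 -2.0000e-02  7.6200e+01] gap 16.5 t 7.8 F [ 0.2 -0.4 -0. ]
[-0.0023, -0.0004, 0.0187] [0.0008, -0.0004, 0.0034]
```

{"op": "play_rows", "data": {"deltas": [[[-0.002,-0.0005,0.008],[0,0,0.003],1],[[0,0,0],[0,0,0],1]]}}

```text
time: 8.05
tool_pos: [587.5, -157.7, 155.2]
tcp_rot: [180.0, -0.0, 76.0]
ft_force: [-0.5, 0.1, -0.8]
finger_gap: 16.3
```

{"op": "play_rows", "data": {"deltas": [[[0,0,0.008],[0,0,0],1],[[0,0,0],[0,0,0],1]]}}

```text
time: 8.3
tool_pos: [587.6, -157.8, 146.9]
tcp_rot: [179.9, -0.0, 76.0]
ft_force: [0.4, 0.8, -0.5]
finger_gap: 16.2
```

{"op": "play_rows", "data": {"deltas": [[[0,0,0.006],[0,0,0],1],[[0,0,0],[0,0,0],1]]}}

```text
time: 8.55
tool_pos: [587.7, -157.9, 140.6]
tcp_rot: [179.9, -0.0, 76.0]
ft_force: [0.0, -0.0, -0.3]
finger_gap: 16.4
```

{"op": "play_rows", "data": {"deltas": [[[0,0,0.005],[0,0,0],1],[[0,0,0],[0,0,0],1]]}}

```text
time: 8.8
tool_pos: [588.6, -158.2, 136.4]
tcp_rot: [179.8, -0.0, 76.0]
ft_force: [-1.3, 0.3, 3.1]
finger_gap: 15.9
```

{"op": "play_rows", "data": {"deltas": [[[0,0,0.004],[0,0,0],1],[[0,0,0.001],[0,0,0],1]]}}

```text
time: 9.05
tool_pos: [588.8, -158.3, 132.0]
tcp_rot: [179.8, -0.0, 76.0]
ft_force: [-2.0, -1.0, 5.1]
finger_gap: 16.3
```

{"op": "play_rows", "data": {"deltas": [[[0,0,0.004],[0,0,0],1],[[0,0,0.001],[0,0,0],1]]}}

```text
time: 9.3
tool_pos: [589.0, -158.4, 128.4]
tcp_rot: [179.7, 0.0, 76.0]
ft_force: [-3.7, 1.3, 11.8]
finger_gap: 16.0
```

```bash
python3 - <<'E'
from h import *
a=np.radians(4.5);s=np.array(r.sense()['tool_pos']);plan(s-[70*np.cos(a),70*np.sin(a),0],[180,0,76],step=.01)
E
```

```text
n 7 pos [ 589.  -158.4  128.4] rpy [1.7971e+02 1.0000e-02 7.6030e+01] gap 16.0 t 9.3 F [-3.7  1.3 11.8]
[-0.0032, -0.0095, -0.0] [0.0007, 0.0, 0.0001]
[-0.0032, -0.0095, -0.0] [0.0007, 0.0, 0.0001]
[-0.0032, -0.0095, -0.0] [0.0007, 0.0, 0.0001]
[-0.0032, -0.0095, -0.0] [0.0007, 0.0, 0.0001]
[-0.0032, -0.0095, -0.0] [0.0007, 0.0, 0.0001]
[-0.0032, -0.0095, -0.0] [0.0007, 0.0, 0.0001]
[-0.0032, -0.0095, -0.0] [0.0007, 0.0, 0.0001]
```

{"op": "play_rows", "data": {"deltas": [[[-0.003,-0.009,0.001],[0,0,0],1],[[-0.003,-0.009,0.001],[0,0,0],1]]}}

```text
time: 9.55
tool_pos: [573.0, -159.8, 128.7]
tcp_rot: [179.3, -0.1, 76.1]
ft_force: [3.1, 1.1, 5.1]
finger_gap: 16.3
```

{"op": "play_rows", "data": {"deltas": [[[-0.003,-0.009,0.001],[0,0,0],1],[[-0.003,-0.009,0.001],[0,0,0],1]]}}

```text
time: 9.8
tool_pos: [556.7, -161.1, 128.8]
tcp_rot: [178.9, -0.1, 76.1]
ft_force: [2.4, 2.5, 5.5]
finger_gap: 16.1
```

{"op": "play_rows", "data": {"deltas": [[[-0.003,-0.009,0.0015],[0.004,0,0],1],[[-0.003,-0.009,0.0015],[0.004,0,0],1]]}}

```text
time: 10.05
tool_pos: [540.8, -162.4, 128.4]
tcp_rot: [178.9, -0.2, 76.1]
ft_force: [2.3, 1.1, 8.7]
finger_gap: 16.1
```

{"op": "play_rows", "data": {"deltas": [[[-0.003,-0.009,0.0015],[0.004,0,0],1],[[-0.002,-0.006,0.0015],[0.004,0,0],1]]}}

```text
time: 10.3
tool_pos: [528.3, -163.6, 128.5]
tcp_rot: [178.8, -0.3, 76.1]
ft_force: [2.6, 1.5, 7.4]
finger_gap: 16.5
```

{"op": "play_rows", "data": {"deltas": [[[-0.001,-0.004,0.001],[0.002,0,0],1],[[-0.001,-0.003,0.001],[0.002,0,0],1]]}}

```text
time: 10.55
tool_pos: [524.4, -164.0, 129.2]
tcp_rot: [178.5, -0.4, 76.1]
ft_force: [4.3, 1.4, 5.1]
finger_gap: 16.2
```

{"op": "play_rows", "data": {"deltas": [[[-0.001,-0.003,0.001],[0.002,0,0],1],[[-0.001,-0.003,0.001],[0.002,0,0],1]]}}

```text
time: 10.8
tool_pos: [521.7, -164.7, 129.8]
tcp_rot: [178.3, -0.4, 76.2]
ft_force: [3.8, 1.1, 4.4]
finger_gap: 16.2
```

{"op": "play_rows", "data": {"deltas": [[[-0.001,-0.004,0.003],[0.004,0,0],1],[[-0.001,-0.004,0.0025],[0.004,0,0],1]]}}

```text
time: 11.05
tool_pos: [519.2, -165.4, 128.3]
tcp_rot: [177.9, -0.5, 76.2]
ft_force: [11.5, 3.1, 10.2]
finger_gap: 16.1
```

{"op": "play_rows", "data": {"deltas": [[[-0.001,-0.004,0.002],[0.004,0,0],1],[[-0.001,-0.004,0.002],[0.004,0,0],1]]}}

```text
time: 11.3
tool_pos: [518.5, -165.4, 128.6]
tcp_rot: [177.4, -0.6, 76.2]
ft_force: [12.8, 3.3, 3.3]
finger_gap: 16.2
```

It has stalled with 12 N along x, so the slide should be at its stop. I'll check while still holding.

```bash
python3 - <<'E'
from h import *
a=eyes.snapshot('top');C=cam('top')
b=eyes.snapshot('wrist')
o=np.hstack([cv2.resize(a[170:340,380:520],(400,486),interpolation=2),cv2.resize(b[60:440,130:510],(400,486),interpolation=2)])
cv2.imwrite('pics/c4.png',o[:,:,::-1])
E
```

```text
(no output)
```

View pics/c4.png

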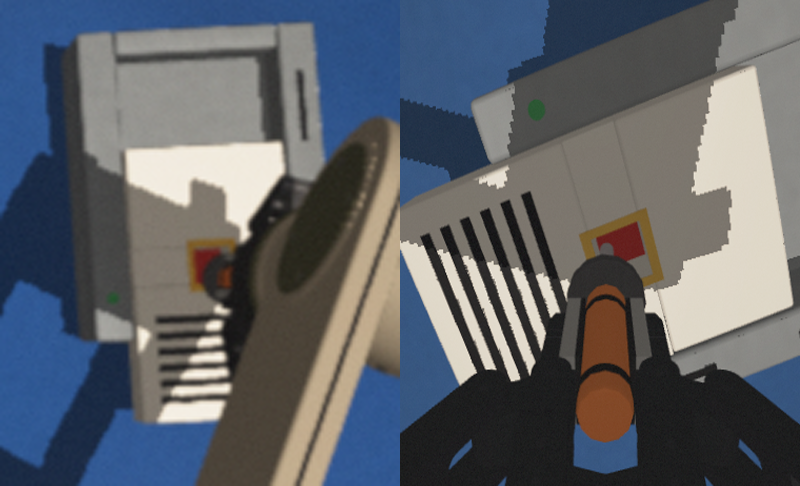

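The slide is out: the rim moved from row 232.5 to about row 263 in the top view, roughly 60 mm. The pin is in the recess against the front wall. Relax and lift.

{"op": "play_rows", "data": {"deltas": [[[0,0,0],[0,0,0],1],[[0,0,-0.006],[0,0,0],1],[[0,0,-0.01],[0,0,0],1],[[0,0,-0.02],[0,0,0],1],[[0,0,-0.04],[0,0,0],1],[[0,0,-0.04],[0,0,0],1],[[0,0,0],[0.045,0.01,0],1],[[0,0,0],[0,0,0],1]]}}

```text
time: 12.4
tool_pos: [509.1, -165.4, 246.8]
tcp_rot: [-179.5, -1.1, 76.1]
ft_force: [0.4, 0.4, -1.3]
finger_gap: 15.8
```

```bash
python3 - <<'E'
from h import *
plan([545,270,250],[180,0,76],step=.05)
im=eyes.snapshot('top');m=cv2.inRange(cv2.cvtColor(im,cv2.COLOR_RGB2HSV),(20,130,70),(32,255,255))[215:300,430:475];y,x=np.nonzero(m);print(x.min()+430,x.max()+430,y.min()+215,y.max()+215)
C=cam('top');print(plane(C,[((x.min()+x.max())/2+430,(y.min()+y.max())/2+215)],83))
E
```

```text
n 9 pos [ 509.1 -165.4  246.8] rpy [-179.51   -1.14   76.14] gap 15.8 t 12.4 F [ 0.4  0.4 -1.3]
[0.0479, -0.0077, 0.0007] [-0.001, -0.0022, 0.0003]
[0.0479, -0.0077, 0.0006] [-0.001, -0.0022, 0.0003]
[0.0479, -0.0077, 0.0004] [-0.001, -0.0022, 0.0003]
[0.0479, -0.0077, 0.0003] [-0.001, -0.0022, 0.0003]
[0.0479, -0.0078, 0.0002] [-0.001, -0.0022, 0.0003]
[0.0479, -0.0078, 0.0001] [-0.001, -0.0022, 0.0003]
[0.0479, -0.0078, -0.0] [-0.001, -0.0022, 0.0003]
[0.0479, -0.0078, -0.0001] [-0.001, -0.0022, 0.0003]
[0.0479, -0.0078, -0.0002] [-0.001, -0.0022, 0.0003]
454 462 254 271
[[ 529.17692791 -170.17935751   83.        ]]
```

{"op": "play_rows", "data": {"deltas": [[[0.048,-0.008,0],[-0.001,-0.002,0],1],[[0.048,-0.008,0],[-0.001,-0.002,0],1],[[0.048,-0.008,0],[-0.001,-0.002,0],1],[[0.048,-0.008,0],[-0.001,-0.002,0],1],[[0.048,-0.008,0],[-0.001,-0.002,0],1],[[0.048,-0.008,0],[-0.001,-0.002,0],1],[[0.048,-0.008,0],[-0.001,-0.002,0],1],[[0.048,-0.008,0],[-0.001,-0.002,0],1]]}}

```text
time: 13.45
tool_pos: [535.2, 229.1, 244.5]
tcp_rot: [-179.7, 0.1, 75.7]
ft_force: [0.8, -0.6, 0.3]
finger_gap: 16.0
```

```bash
python3 - <<'E'
from h import *
plan([547.5,303.9,240],[180,0,76],step=.05)
E
```

```text
n 2 pos [535.2 229.1 244.5] rpy [-1.797e+02  1.400e-01  7.566e+01] gap 16.0 t 13.45 F [ 0.8 -0.6  0.3]
[0.0377, -0.0033, 0.0022] [-0.0026, 0.0012, -0.0029]
[0.0378, -0.0032, 0.0022] [-0.0026, 0.0012, -0.0029]
```

{"op": "play_rows", "data": {"deltas": [[[0.033,-0.003,0.002],[-0.003,0.001,-0.003],1],[[0.033,-0.003,0.002],[-0.003,0.001,-0.003],1],[[0,0,0],[0,0,0],1],[[0,0,0],[0,0,0],1]]}}

```text
time: 13.95
tool_pos: [542.3, 298.5, 236.0]
tcp_rot: [-179.8, 0.3, 76.3]
ft_force: [0.3, -0.1, -0.3]
finger_gap: 16.2
```

```bash
python3 - <<'E'
from h import *
plan([547.5,303.9,170],[180,0,76],step=.05)
tp=np.array(r.sense()['tool_pos']);C=cam('side')
im=eyes.snapshot('side');w=eyes.snapshot('wrist')
print('tip,handletop',proj(C,[tp-[0,0,69.8],tp+[0,0,46.2]]),'wrist hole',proj(cam('wrist'),[547.2,303.5,65]))
o=np.hstack([cv2.resize(im[200:380,250:400],(400,480),interpolation=2),cv2.resize(w[100:420,190:456],(400,480),interpolation=2)])
cv2.imwrite('pics/c5.png',o[:,:,::-1])
E
```

```text
n 2 pos [542.3 298.5 236. ] rpy [-179.83    0.26   76.3 ] gap 16.2 t 13.95 F [ 0.3 -0.1 -0.3]
[0.0034, 0.002, 0.033] [-0.0014, 0.0023, 0.0026]
[0.0033, 0.0019, 0.033] [-0.0014, 0.0023, 0.0026]
tip,handletop [[321.19319631 285.49170789]
 [319.90276032 203.74093739]] wrist hole [[329.14236305 205.47491328]]
```

View pics/c5.png

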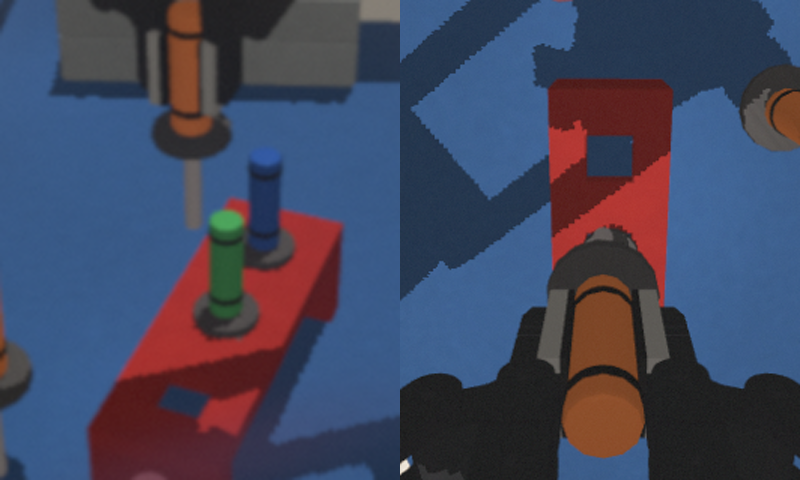

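The side view shows the tip at (323,285.5) against (321,285.5) predicted, so it leans about 2 mm towards -x. The wrist view shows the empty hole at (329.6,204.7) against (329.1,205.5) predicted.

{"op": "play_rows", "data": {"deltas": [[[0.004,0.003,0.02],[-0.002,0.003,0.003],1],[[0.003,0.002,0.02],[-0.001,0.002,0.002],1],[[0,0,0.01],[0,0,0],1],[[0,0,0],[0,0,0],1],[[0,0,0],[0,0,0],1]]}}

```text
time: 14.68
tool_pos: [549.6, 300.8, 182.2]
tcp_rot: [180.0, -0.0, 75.7]
ft_force: [0.2, 0.3, -0.5]
finger_gap: 15.9
```

```bash
python3 - <<'E'
from h import *
plan([548.5,304,150],[180,0,76],step=.05)
E
```

```text
n 1 pos [549.6 300.8 182.2] rpy [ 1.7999e+02 -2.0000e-02  7.5700e+01] gap 15.9 t 14.675 F [ 0.2  0.3 -0.5]
[0.0028, -0.0019, 0.0322] [0.0001, -0.0003, -0.0052]
```

{"op": "play_rows", "data": {"deltas": [[[0.003,-0.002,0.012],[0,0,-0.005],1],[[0,0,0.012],[0,0,0],1],[[0,0,0],[0,0,0],1]]}}

```text
time: 15.05
tool_pos: [548.7, 304.7, 157.5]
tcp_rot: [179.9, -0.1, 76.0]
ft_force: [-0.4, -0.6, -1.1]
finger_gap: 16.5
```

```bash
python3 - <<'E'
from h import *
plan([548.5,304,145],[180,0,76],step=.05)
tp=np.array(r.sense()['tool_pos'])
im=eyes.snapshot('side');C=cam('side');print(proj(C,[tp-[0,0,69.8],[547.5,304.2,65]]))
cv2.imwrite('pics/c6.png',cv2.resize(im[200:380,250:400],(600,600),interpolation=2)[:,:,::-1])
E
```

```text
n 1 pos [548.7 304.7 157.5] rpy [ 1.7992e+02 -8.0000e-02  7.6010e+01] gap 16.5 t 15.05 F [-0.4 -0.6 -1.1]
[-0.0007, -0.0001, 0.0125] [0.0014, -0.0013, 0.0002]
[[316.43485521 334.98323033]
 [317.7044773  347.26612586]]
```

View pics/c6.png

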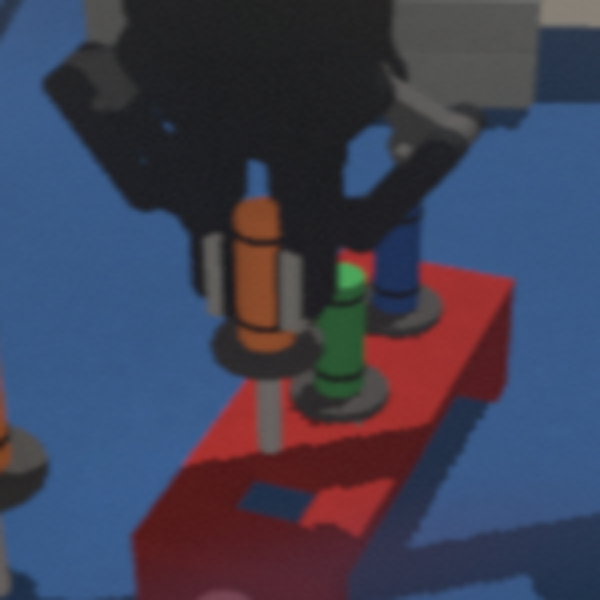

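The tip at (317.5,335) lines up above the hole at about (319,350). Lower.

{"op": "play_rows", "data": {"deltas": [[[-0.0005,0,0.012],[0.001,-0.001,0],1],[[0,0,0.01],[0,0,0],1],[[0,0,0.01],[0,0,0],1],[[0,0,0],[0,0,0],1]]}}

```text
time: 15.6
tool_pos: [549.0, 304.3, 124.0]
tcp_rot: [179.9, -0.0, 76.0]
ft_force: [0.6, 0.6, -1.0]
finger_gap: 16.3
```

```bash
python3 - <<'E'
from h import *
plan([548.5,304,86],[180,0,76],step=.05)
E
```

```text
n 1 pos [549.  304.3 124. ] rpy [ 1.7994e+02 -5.0000e-02  7.6020e+01] gap 16.3 t 15.6 F [ 0.6  0.6 -1. ]
[-0.0005, -0.0004, 0.038] [0.001, -0.0008, 0.0003]
```

In the hole with no contact.

{"op": "play_rows", "data": {"deltas": [[[-0.0005,0,0.012],[0,0,0],1],[[0,0,0.012],[0,0,0],1],[[0,0,0.008],[0,0,0],1],[[0,0,0],[0,0,0],1]]}}

```text
time: 16.1
tool_pos: [548.9, 303.8, 89.6]
tcp_rot: [180.0, -0.0, 76.0]
ft_force: [-0.4, 1.0, -0.8]
finger_gap: 16.3
```

{"op": "play_rows", "data": {"deltas": [[[0,0,0.002],[0,0,0],1],[[0,0,0.002],[0,0,0],1]]}}

```text
time: 16.35
tool_pos: [549.3, 304.0, 86.1]
tcp_rot: [179.9, -0.1, 76.0]
ft_force: [-0.4, 0.5, -0.5]
finger_gap: 16.3
```

{"op": "play_rows", "data": {"deltas": [[[0,0,0.0015],[0,0,0],1],[[0,0,0.0005],[0,0,0],1]]}}

```text
time: 16.6
tool_pos: [549.7, 304.1, 84.7]
tcp_rot: [179.9, -0.1, 76.0]
ft_force: [-1.7, -1.3, 3.5]
finger_gap: 16.1
```

Seated (3.5 N). Release to half open, then rise.

{"op": "play_rows", "data": {"deltas": [[[0,0,0],[0,0,0],0.7],[[0,0,0],[0,0,0],0.5],[[0,0,0],[0,0,0],0.4],[[0,0,0],[0,0,0],0.4],[[0,0,-0.02],[0,0,0],0.4],[[0,0,-0.03],[0,0,0],0.4],[[0,0,-0.05],[0,0,0],0.4],[[0,0,-0.05],[0,0,0],0.4]]}}

```text
time: 17.6
tool_pos: [547.0, 302.9, 237.7]
tcp_rot: [-179.8, 0.1, 76.0]
ft_force: [0.4, 0.1, -0.5]
finger_gap: 51.4
```

{"op": "play_rows", "data": {"deltas": [[[0,0,-0.03],[0,0,0],0.4],[[-0.05,0,-0.01],[0,0,0],0.4],[[-0.05,0,0],[0,0,0],0.4],[[-0.05,0,0],[0,0,0],0.4],[[0,0,0],[0,0,0],0.4],[[0,0,0],[0,0,0],0.4]]}}

```text
time: 18.35
tool_pos: [513.3, 155.3, 296.6]
tcp_rot: [179.0, -0.6, 76.1]
ft_force: [-0.1, -0.4, 0.6]
finger_gap: 51.6
```

```bash
python3 - <<'E'
from h import *
s=r.sense();print(s['time'],s['tool_pos'],s['finger_gap'])
a=eyes.snapshot('top');b=eyes.snapshot('side')
o=np.hstack([cv2.resize(a[150:330,150:510],(480,240),interpolation=2),cv2.resize(b[140:400,240:400],(320,520),interpolation=2)[:240*2][::1][:480] if 0 else cv2.resize(b[140:420,200:400],(171,240),interpolation=2)])
c=cv2.resize(b[240:400,270:400],(650,340),interpolation=2)[:, :651]
cv2.imwrite('pics/c7.png',np.vstack([o[:,:650],c])[:,:,::-1])
m=cv2.inRange(cv2.cvtColor(a,cv2.COLOR_RGB2HSV),(20,130,70),(32,255,255))[215:300,430:475];y,x=np.nonzero(m)
if len(x):print(plane(cam('top'),[((x.min()+x.max())/2+430,(y.min()+y.max())/2+215)],83))
E
```

```text
18.35 [513.27270695 155.2971065  296.62678624] 51.57490559344005
[[ 528.97224841 -162.15362099   83.        ]]
```

View pics/c7.png

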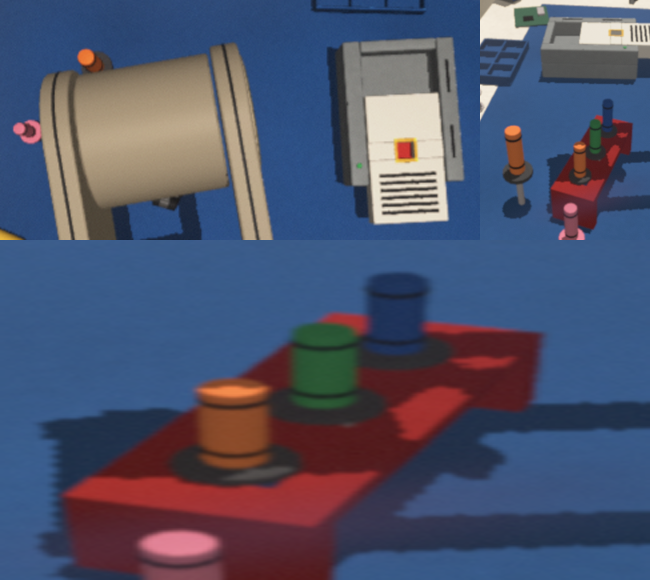

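The orange tool is upright in its hole, and the slide is out by about 60.6 mm as measured. The gripper is clear.

```bash
python3 -c "
from bench import r
print(r.hand_in())"
```

```text
the job is handed in; nothing more can be done
None
```

The job is done and handed in at about 18.5 s on the robot's clock; the interface reports no verdict.

I took the orange pin tool out of the stand and pressed the red button to its bottom with the pin. I then pushed the slide out until it stalled at its stop, with about 12 N along x.

After lifting off, I put the tool back in the same hole, let go and moved the arm clear.

- **Slide:** the last top view puts the button rim about 60.6 mm out from where it started, against 60 mm at the stop.
- **Tool:** the last side view shows the orange tool upright in its hole with its collar on the plate, and the green and blue tools still in place.
- **Pressing force:** it varied between about 3 and 12 N while the slide moved. The lowest reading, 3.3 N, came at the stop and is near the spring's starting force. I judged the button still down mainly from the pin height, not from a direct view.
- **Tool tilt:** the tool leaned about 2 mm at the tip in the grip after the push. I allowed for that when putting it back.

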